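Refit the lever of the archive hole punch with its pivot pin

TASK

The lever of the heavy-duty hole punch has been taken off. Set its eye back between the two cheeks of the fork at the back of the punch, the lever lying forward over the sprung crossbar, then push the headed pivot pin through cheek, eye and cheek, from whichever side you like, until its head is hard up against the cheek. Let go of everything, and leave the other things on the table where they are.

Things in the scene. Friction and masses are not known exactly. Their poses are not given: they have to be found in the camera images.
- punch: Heavy-duty two-hole paper punch, screwed down, never moves. Origin: on the table under the fork's hole axis. x points to the back (sheets go in at the front, -x), y left along the hole axis, z up. Grey base plate 10 mm high, x -200 to +45 mm, y -85 to +85 mm; on it die block, guide block, paper table and chip drawer, all under 55 mm high; behind them crossbar and grey fork (see points).
- crossbar_top (a point): Middle of the flat top of the dark sprung crossbar on which the lever lies: 65 mm ahead of the hole axis, 70 mm above the table; the bar is 30 mm along x, 110 mm along y. Springs hold it up; it yields only above about 11 N, at most 6 mm. Axes as the punch.
- fork_mid (a point): 90 mm above the table, midway between the cheeks, on the hole axis when the fork stands in the middle of its slots; axes as the punch. The fork's foot is clamped in slots: it may stand up to 12 mm further forward or back (x), and its place is not given. Cheeks 10 mm thick: inner faces y = -12.5, +12.5 mm, outer -22.5, +22.5 mm, 22 mm ahead to 28 mm behind the axis, tops 17 mm above it; round 13.6 mm holes.
- floor_mid (a point): 20 mm straight below fork_mid: height of the fork's floor between the cheeks, level with the crossbar's top. At the back a web as high as the cheeks joins them, its front face 18.5 mm behind the holes' axis: an eye (radius 18 mm) on the floor, slid back until it stops on the web, has its hole in line with the cheeks' holes fore and aft, but 2 mm lower; the pin's nose lifts it into line.
- lever: The loose lever: bare steel, black rubber handle, 205 mm long, about 0.45 kg, lying level on its flat underside. Origin: centre of its eye, 18 mm above the underside. x from handle to eye, y along the eye's hole, z up. Eye: radius 18 mm, 20 mm thick (y), round hole 13.6 mm. A bar runs from the eye to x = -107 mm, then the handle, 24 mm thick, rises at 19 degrees to x = -190, z = +36 mm.
- lever_eye (a point): Centre of the lever's eye, the same point as lever's origin; axes as the lever.
- lever_bar (a point): Good place to grip the lever, across its bar: 70 mm from the eye's centre towards the handle, 6 mm below the eye's axis, so 12 mm above the underside. The bar is 16 mm thick along y and 24 mm high, its underside flush with the bottom of the eye. The centre of mass is near, about 55 mm from the eye's centre. Axes as the lever.
- lever_handle (a point): Middle of the lever's rubber handle, 152 mm from the eye's centre (along -x of the lever) and 12 mm above it; axes as the lever.
- pin: Loose pivot pin, bare steel, about 90 g: round shank 12 mm thick, 76 mm long from head to nose tip, the last 14 mm tapered to 6 mm; hexagonal head 8 mm thick, 20 mm across flats. Origin: on the axis at the underside of the head (the face that seats). x from head to nose. It lies on head and shank, nose 3.7 degrees down; its origin 10 mm above the table.
- pin_nose (a point): Tip of the pin's tapered nose, on its axis, 76 mm from pin's origin; axes as the pin. With the pin home it sticks out 31 mm beyond the far cheek's outer face.
- screwdriver: Bystander: black-handled screwdriver 200 mm long, 26 mm thick; origin under its middle.
- stapler: Bystander: desk stapler, 150 x 36 x 55 mm; origin under its middle.
- tape_roll: Bystander: roll of brown packing tape lying flat, 104 mm across, 48 mm high; origin under its middle.
- spray_bottle: Bystander: white bottle with a blue cap, 68 mm across, 200 mm high; origin under its middle.
- glove_box: Bystander: white carton of gloves with a dark slot, 120 x 235 x 72 mm; origin under its middle.
- mug: Bystander: white mug, 82 mm across, 95 mm high; origin under its middle.

How it is judged:
By the outcome, as a careful person would: the job done as asked, in the order asked, and still so for the second after the job is handed in, with the robot touching nothing.
It also fails if it takes over 62 s, if anything falls off the work surface, if the arm or the gripper's body presses on something with over 40 N, if the wrist force passes 120 N, or if a joint passes its speed limit or range.

ROBOT

A 6-joint arm with a two-finger parallel gripper is mounted at the origin on the work surface. World frame = base frame: x ahead of the robot, y to its left, z up, the work surface at z = 0. Lengths are in m, angles in rad, forces in N, time in s.
With the tool pointing down it reaches from about 0.3 to 0.775 m from the base axis. Payload 14.6 kg.
Tool frame: the origin (TCP) lies at the very end of the fingers, on their centre line; the grasp point (between the pads) lies 19 mm behind it (pinch_z is the distance from the TCP to the grasp point, in m); z points along the fingers, y is the direction in which the jaws open and shut (so a half turn about z gives the same grasp; the last joint's range is limited). The gripper opens to 85 mm and grips with 20 to 120 N. Pads are 22 mm wide; open, the fingers measure 114 mm over their backs; the gripper's body (76 mm by 85 mm) begins 54 mm behind the grasp point. The pads swing forward as they close: fully open they stand 13 mm farther back than shut.
Start: joints at [1.213, 0.3, 1.521, -0, 1.321, -0.067], TCP at [0.158, 0.527, 0.231] pointing down, gripper open.
Joint ranges: [-3.03, 3.03], [-0.79, 2.21], [0.23, 2.52], [-1.04, 4.18], [0, 3.07], [-2.55, 2.55]. Speed limits (rad/s): [2.22, 2.22, 2.57, 3.14, 3.14, 3.14].

INTERFACE

Orientations are given as a rotation vector (axis times angle).
In Python, from rig import move_ptp, line_to, goto_joints, grip, wait, inverse_kinematics, get_image, get_calibration, PlanningError, close_job, search_frame, read_clock, read_joint_positions, read_qd, read_effort, read_position, read_orientation, read_ft_force, read_wrist_torque, read_grip_width, pinch_z gives the robot as it stands. The module is installed in compiled form; this text tells all that it offers. Calls block until the motion is done:
- move_ptp(position, orientation): joint-space move of the TCP to a pose.
- line_to(position, orientation=None, v=0.15): straight line of the TCP; orientation=None keeps the orientation; v is the mean speed in m/s.
- goto_joints(angles): joint-space move.
- grip(opening, force=None): finger opening in m; force is the grip in N (None keeps the last); returns when the fingers have stopped.
- wait(seconds).
- inverse_kinematics(position, orientation): joint angles nearest the present ones, or None.
- get_image(name): name is "scene" or "top" or "wrist"; returns the picture (400x640x3 uint8, red, green, blue); there is no depth.
- get_calibration(name): a dict with "fx", "fy", "cx", "cy" (pixels), "R" (3x3) and "t" (3): a world point X has camera coordinates R X + t; the wrist camera has in their place "T_tool_cam" (4x4, takes a point from camera to tool coordinates, whose origin is the TCP and whose axes are the flange's). Camera axes: x right, y down, z forward; pixel columns grow to the right and rows downward; lengths in m; the calibration is good to about 2 mm. A picture is of the moment at which its call begins: read the wrist's pose just before it. get_calibration takes no time and is no camera call.
A pose or a line that the arm cannot do raises PlanningError and nothing moves.
- close_job(): hands the job in, once; it reports no verdict.
Trained networks look in the newest picture that a camera, given by its name, has taken for a name from the list of things; names that differ only in an ending like _2 or _b are one class to them, and where a whole thing is asked for, a point or a joint stands for the part that bears it (a point fixed in the world has none). Each returns a list of dicts, best first, with "confidence" (0 to 1); they miss things now and then, are a little off and sometimes report something else, mostly with a low value. They report only what shows in the picture. A call takes as long as a camera call.
- search_frame(camera, target): "rect" ([left, top, width, height] as shares, 0 to 1, of the picture: columns of its width, rows of its height, round what is visible of it).
Readings, each from a call of its own:
- read_clock(): time.
- read_joint_positions(): joint angles.
- read_qd(): joint speeds.
- read_effort(): joint torques, N m.
- read_position(): TCP position.
- read_orientation(): TCP orientation.
- read_ft_force(): force on the tool from outside, world axes, zero at the start.
- read_wrist_torque(): the same for the moment, N m.
- read_grip_width(): finger opening in m.
Only numpy, scipy, OpenCV 4.12 (cv2) and the standard library are available. Lean on these libraries where they do the work, as an engineer would, in place of code of your own. Each camera call takes 0.05 s, during which the arm holds its last target.

## Working session

There is one attempt and no reset: what is moved stays moved. The work goes in short steps, each a Python script; the robot and the scene stay as the last script left them, time stands still between calls to the robot, and variables do not carry over. Pictures are saved under pics/ and viewed, and the job is handed in when it is done.

```bash
mkdir -p pics; ls; python3 - <<'E'
from rig import *
import cv2,numpy as np
np.set_printoptions(precision=4,suppress=True)
for n in ["scene","top","wrist"]:
    im=get_image(n); cv2.imwrite(f"pics/{n}0.png",im[:,:,::-1]); 
    print(n,get_calibration(n))
    for t in ["punch","lever","pin","lever_eye","pin_nose","fork_mid","screwdriver"]:
        r=search_frame(n,t)
        print(t,[(round(d['confidence'],2),(np.array(d['rect'])*[640,400,640,400]).round(1)) for d in r[:2]])
print(read_clock(),read_position(),read_orientation(),pinch_z)
E
```

```text
pics
scene {'fx': 415.42650779962844, 'fy': 415.42650779962844, 'cx': 326.56991900862204, 'cy': 196.97717115864256, 'R': array([[-0.2596,  0.9657,  0.0004],
       [ 0.6525,  0.1757, -0.7372],
       [-0.7119, -0.1911, -0.6757]]), 't': array([ 0.1074, -0.3003,  1.624 ])}
punch [(0.93, array([268.9, 168.9,  77.8,  70. ]))]
lever [(0.69, array([229.3, 159.2,  42.9,  48.7])), (0.43, array([270.5, 171.1,  76.9,  71.2]))]
pin [(0.55, array([395.3, 231. ,  30. ,  23.6]))]
lever_eye [(0.86, array([228.6, 160.3,  43.2,  49.8])), (0.45, array([263.9, 173.9,  82.8,  66.8]))]
pin_nose [(0.59, array([397.2, 237.6,  29.8,  17.9]))]
fork_mid [(0.59, array([265.4, 171.9,  78. ,  66.5])), (0.29, array([183.3, 150.6,  28.6,  40.6]))]
screwdriver [(0.63, array([183.4, 149.6,  27.1,  39.9]))]
top {'fx': 377.68949630726695, 'fy': 377.68949630726695, 'cx': 326.4990470260896, 'cy': 203.37198077503356, 'R': array([[-0.01  , -0.9999, -0.0118],
       [-0.9877,  0.0118, -0.1562],
       [ 0.1563,  0.01  , -0.9877]]), 't': array([0.0237, 0.5864, 1.2015])}
punch [(0.87, array([318.7, 191.3,  48.4,  74. ]))]
le
[... 192 characters left out ...]
er_eye [(0.95, array([395.5, 207.2,  13.8,  55.6]))]
pin_nose [(0.61, array([240.6, 200.9,  19.3,   6.7]))]
fork_mid [(0.81, array([315.9, 191.2,  52.3,  73.6]))]
screwdriver [(0.79, array([460.1, 238.8,  11.9,  31.1])), (0.71, array([170.3, 217.4,  37.9,  30.5]))]
wrist {'fx': 341.0757552340034, 'fy': 341.0757552340034, 'cx': 316.2535598705, 'cy': 201.65212356497048, 'T_tool_cam': array([[-0.0013, -0.9634, -0.2681,  0.0662],
       [ 1.    , -0.0014,  0.0003,  0.0016],
       [-0.0007, -0.2681,  0.9634, -0.1422],
       [ 0.    ,  0.    ,  0.    ,  1.    ]])}
punch []
lever []
pin []
lever_eye []
pin_nose []
fork_mid []
screwdriver []
1.2 [0.1577 0.5269 0.2313] [0.4551 3.1084 0.0001] 0.0187
```

```bash
python3 - <<'E'
import cv2
a=cv2.imread("pics/scene0.png")[120:280,160:460];cv2.imwrite("pics/s0z.png",cv2.resize(a,None,fx=2.6,fy=2.6,interpolation=2))
a=cv2.imread("pics/top0.png")[170:290,160:500];cv2.imwrite("pics/t0z.png",cv2.resize(a,None,fx=2.35,fy=2.35,interpolation=2))
E
```

```text
(no output)
```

View pics/scene0.png

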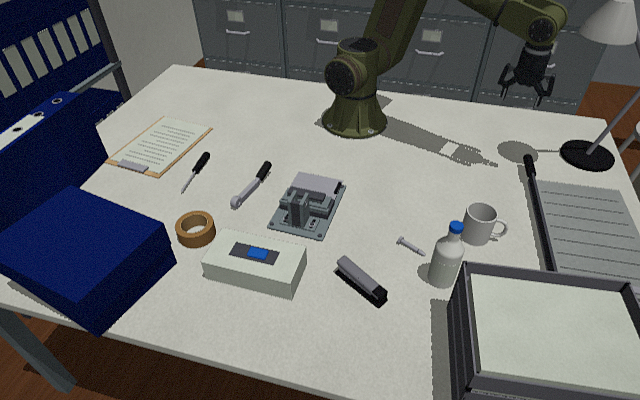

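View pics/top0.png

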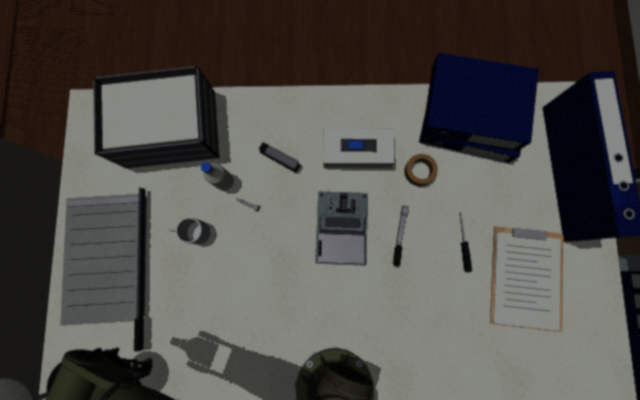

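```bash
sleep 1
```

```text
(no output)
```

View pics/s0z.png

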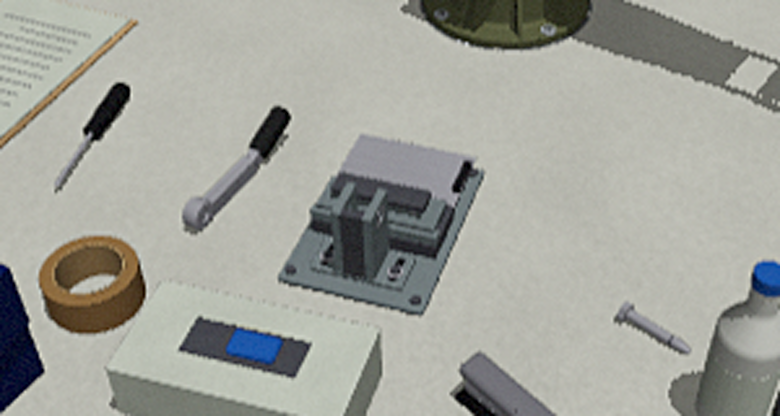

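View pics/t0z.png

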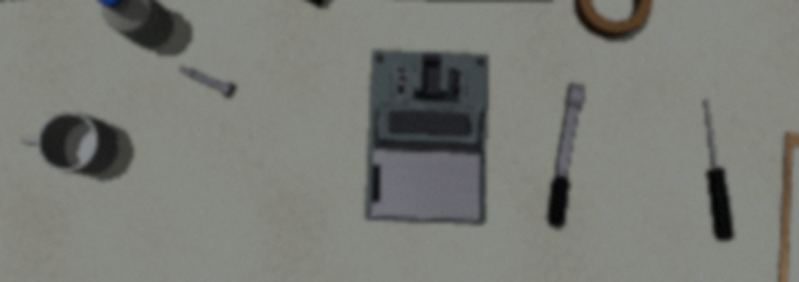

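```bash
cat > h.py <<'E'
from rig import *
import cv2,numpy as np
from scipy.spatial.transform import Rotation as Ro
np.set_printoptions(precision=4,suppress=True)
def ori(yaw=0.,tiltx=0.):
    # tool down, yaw about world z, extra tilt about world x
    return (Ro.from_rotvec([tiltx,0,0])*Ro.from_rotvec([0,0,yaw])*Ro.from_rotvec([0,np.pi,0])).as_rotvec()
def cam_ext(name,p=None,o=None):
    c=get_calibration(name)
    if name!="wrist":
        R=np.array(c["R"]);t=np.array(c["t"]); return c,R,t
    T=np.eye(4);T[:3,:3]=Ro.from_rotvec(o).as_matrix();T[:3,3]=p
    W=np.linalg.inv(T@np.array(c["T_tool_cam"])); return c,W[:3,:3],W[:3,3]
def px2w(ext,u,v,z):
    c,R,t=ext; d=R.T@np.array([(u-c["cx"])/c["fx"],(v-c["cy"])/c["fy"],1]); o=-R.T@t
    return o+d*(z-o[2])/d[2]
def w2px(ext,X):
    c,R,t=ext; q=R@np.array(X)+t; return np.array([c["fx"]*q[0]/q[2]+c["cx"],c["fy"]*q[1]/q[2]+c["cy"]])
E
python3 - <<'E'
from h import *
t=cam_ext("top")
f=lambda u,v,z:px2w(t,160+u/2.35,170+v/2.35,z)
print("eye",f(575,95,.036),"handle end",f(557,220,.05))
print("pin head",f(232,90,.01),"nose",f(183,68,.01))
print("punch corners",[f(*q,.01)[:2] for q in [(373,51),(489,54),(483,222),(366,219)]])
print("web top",f(430,55,.107),f(430,97,.1),f(453,97,.1))
s=cam_ext("scene")
g=lambda u,v,z:px2w(s,160+u/2.6,120+v/2.6,z)
print("eye",g(198,210,.018),"pin",g(625,312,.01),g(688,350,.01))
E
```

```text
eye [ 0.5615 -0.2414  0.036 ] handle end [ 0.3879 -0.2069  0.05  ]
pin head [0.5782 0.2483 0.01  ] nose [0.6113 0.3203 0.01  ]
punch corners [array([0.6331, 0.0438]), array([ 0.6266, -0.1246]), array([ 0.386 , -0.1096]), array([0.3918, 0.0554])]
web top [ 0.6082 -0.0356  0.107 ] [ 0.5523 -0.0349  0.1   ] [ 0.552  -0.0657  0.1   ]
eye [ 0.5636 -0.243   0.018 ] pin [0.5849 0.2579 0.01  ] [0.6201 0.3275 0.01  ]
```

```bash
cat >> h.py <<'E'
def snap(tag):
    p,o=read_position(),read_orientation(); im=get_image("wrist")
    cv2.imwrite(f"pics/{tag}.png",im[:,:,::-1]); np.save(f"pics/{tag}.npy",np.r_[p,o]); return im
def ext_of(tag):
    a=np.load(f"pics/{tag}.npy"); return cam_ext("wrist",a[:3],a[3:])
def crop(tag,x0,y0,w,h,f):
    a=cv2.imread(f"pics/{tag}.png")[y0:y0+h,x0:x0+w]; cv2.imwrite(f"pics/{tag}_z.png",cv2.resize(a,None,fx=f,fy=f,interpolation=cv2.INTER_CUBIC))
E
python3 - <<'E'
from h import *
o=ori(0)
move_ptp([.60,.285,.15],o); snap("pin1"); print(search_frame("wrist","pin")[:1])
move_ptp([.575,-.036,.24],o); snap("pun1"); print(search_frame("wrist","fork_mid")[:1])
move_ptp([.50,-.23,.17],o); snap("lev1"); print(search_frame("wrist","lever")[:1])
print(read_clock())
E
```

```text
[{'rect': [0.4269, 0.389, 0.1506, 0.142], 'confidence': 0.87}]
[{'rect': [0.3722, 0.0063, 0.2739, 0.5902], 'confidence': 0.91}]
[{'rect': [0.4505, 0.0918, 0.1195, 0.5923], 'confidence': 0.84}]
5.5
```

View pics/pin1.png

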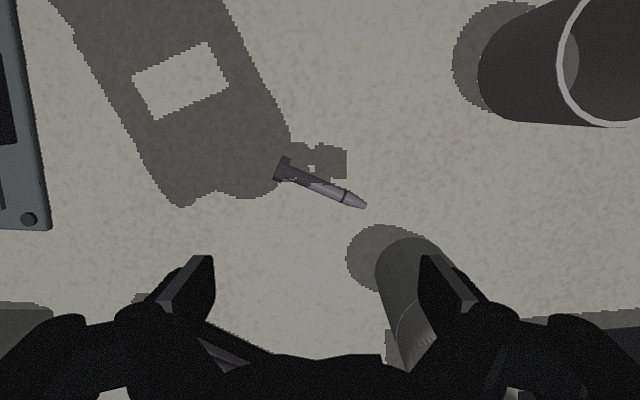

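View pics/pun1.png

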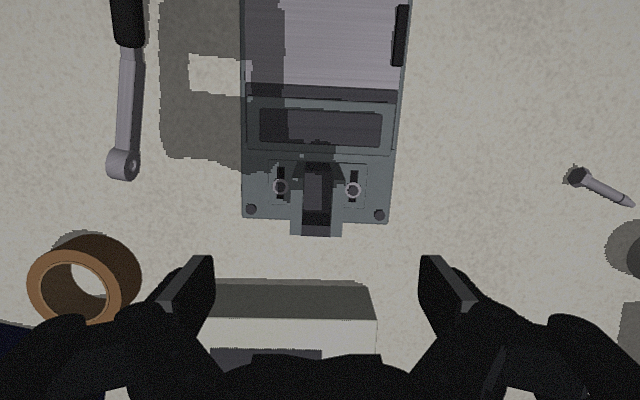

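View pics/lev1.png

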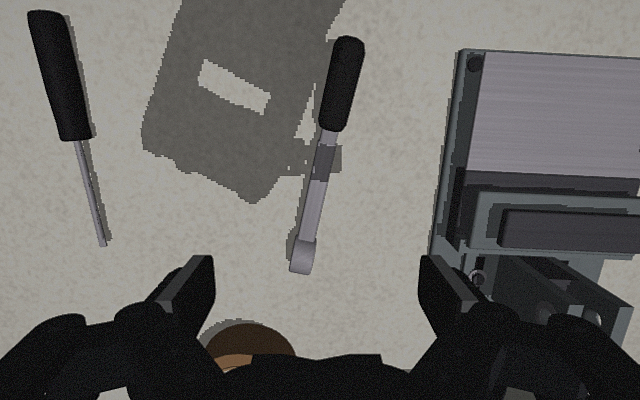

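```bash
python3 - <<'E'
from h import *
crop("pin1",260,140,120,90,6.6)
crop("pun1",220,60,190,185,3.2)
crop("lev1",270,30,110,250,2.4)
e=ext_of("pin1")
s=cam_ext("scene");t=cam_ext("top")
# bottle base from pics
print("bottle top", px2w(t,207,167,.2), "pin-view cap?")
E
```

```text
bottle top [0.675  0.3668 0.2   ] pin-view cap?
```

View pics/pin1_z.png

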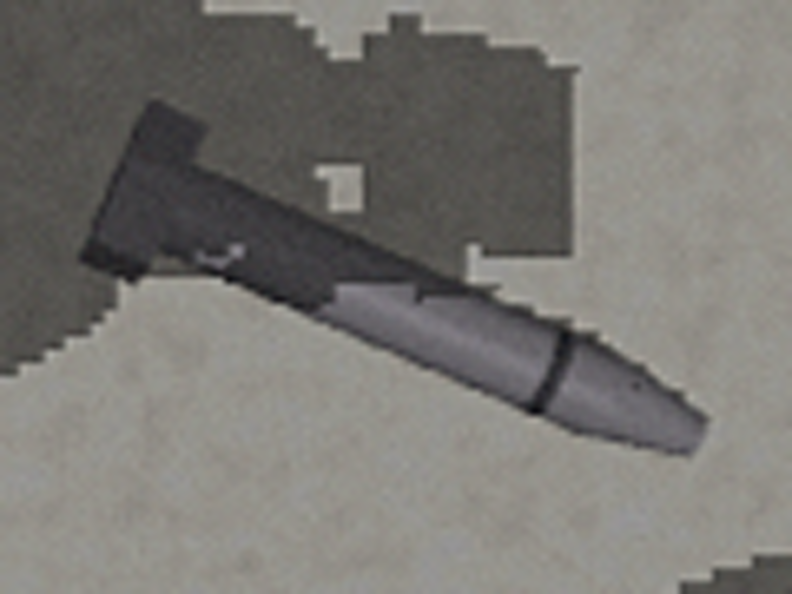

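View pics/pun1_z.png

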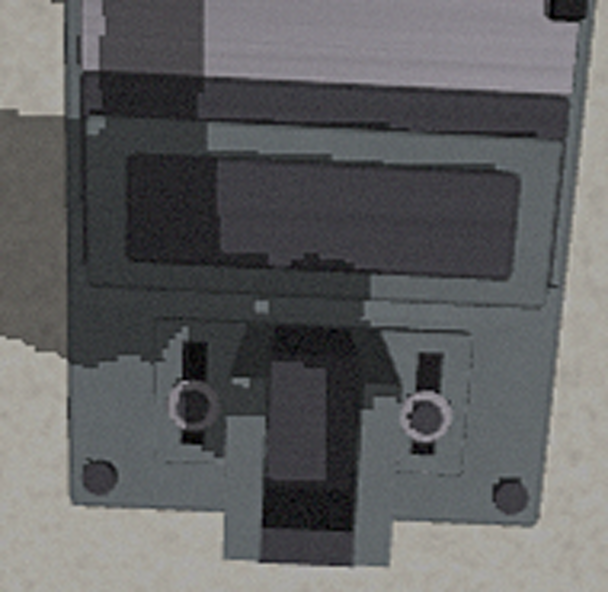

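View pics/lev1_z.png

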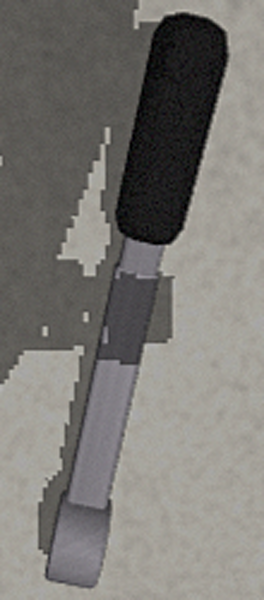

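```bash
python3 - <<'E'
from h import *
e=ext_of("pun1")
f=lambda u,v,z:px2w(e,220+u/3.2-.0,60+v/3.2,z)
print("fork back outer L,R",f(223,558,.107),f(391,565,.107),"inner",f(262,560,.107),f(354,565,.107))
print("web front",f(262,526,.107),f(354,529,.107))
print("base back corners",f(72,502,.01),f(533,524,.01))
print("base left top edge",f(66,40,.01),"guide front corners 55?",f(85,72,.055),f(570,97,.055))
print("crossbar",[f(*q,.07)[:2] for q in [(128,155),(520,174),(513,278),(128,262)]])
print("bolts",f(98,477,.01),f(510,496,.01), "clampbolts", f(193,405,.02),f(424,415,.02))
print("slots", [f(*q,.015)[:2] for q in [(195,342),(195,444),(430,353),(430,455)]])
e=ext_of("lev1")
f=lambda u,v,z:px2w(e,270+u/2.4,30+v/2.4,z)
print("lever bar top edges",f(119,265,.024),f(162,272,.024),f(70,500,.024),f(104,507,.024))
print("eye top edges",f(66,492,.036),f(110,506,.036),"end",f(46,578,.018),f(96,588,.018))
e=ext_of("pin1")
f=lambda u,v,z:px2w(e,260+u/6.6,140+v/6.6,z)
print("pin nose",f(700,440,.005),"ring",f(555,372,.006),"head face",f(165,190,.01), "head corners outer",f(155,100,.01),f(82,258,.01))
# shank edges mid
print("shank edges",f(335,205,.008),f(300,305,.008))
E
```

```text
fork back outer L,R [ 0.615  -0.0567  0.107 ] [ 0.617  -0.0116  0.107 ] inner [ 0.6155 -0.0463  0.107 ] [ 0.617  -0.0216  0.107 ]
web front [ 0.6059 -0.0462  0.107 ] [ 0.6067 -0.0217  0.107 ]
base back corners [ 0.6308 -0.1183  0.01  ] [0.6392 0.0472 0.01  ]
base left top edge [ 0.4755 -0.1112  0.01  ] guide front corners 55? [ 0.4881 -0.097   0.055 ] [0.4949 0.0408 0.055 ]
crossbar [array([ 0.5107, -0.0835]), array([0.5158, 0.0248]), array([0.5444, 0.0243]), array([ 0.5399, -0.0848])]
bolts [ 0.6215 -0.1085  0.01  ] [0.6286 0.0384 0.01  ] clampbolts [ 0.5929 -0.0729  0.02  ] [0.5964 0.0057 0.02  ]
slots [array([ 0.5722, -0.0722]), array([ 0.608 , -0.0732]), array([0.576 , 0.0077]), array([0.612 , 0.0087])]
lever bar top edges [ 0.4623 -0.2253  0.024 ] [ 0.4647 -0.2102  0.024 ] [ 0.5499 -0.2436  0.024 ] [ 0.5528 -0.2307  0.024 ]
eye top edges [ 0.5421 -0.2443  0.036 ] [ 0.5475 -0.2285  0.036 ] end [ 0.5854 -0.2539  0.018 ] [ 0.5898 -0.2341  0.018 ]
pin nose [0.6184 0.3308 0.005 ] ring [0.6088 0.3112 0.006 ] head face [0.5839 0.2609 0.01  ] head corners outer [0.5724 0.2599 0.01  ] [0.5926 0.2501 0.01  ]
shank edges [0.5862 0.2824 0.008 ] [0.5993 0.2778 0.008 ]
```

```bash
python3 - <<'E'
from h import *
yaw=-.215
o=ori(yaw)
move_ptp([.5006,-.2258,.10],o)
line_to([.5006,-.2258,.004],o,v=.12)
print("F",read_ft_force())
grip(0.005,60); print("w",read_grip_width(),read_ft_force())
line_to([.5006,-.2258,.16],o,v=.15)
print("w",read_grip_width(),read_ft_force(),read_clock())
o=ori(-.047); d=np.array([np.cos(-.047),np.sin(-.047)])
tgt=np.array([.588,-.033])-d*(.070+.010)
print(tgt)
move_ptp([*tgt,.150],o)
snap("held"); 
im=get_image("scene"); cv2.imwrite("pics/heldS.png",cv2.resize(im[140:260,220:380,::-1],None,fx=5,fy=5,interpolation=2))
print(read_clock(),read_position())
E
```

```text
F [-0.1618  0.574  -0.0685]
w 0.01471156975698559 [-0.7844 -1.2492  4.8393]
w 0.014811338051243003 [-0.1763  1.0203 -5.0279] 8.6667
[ 0.5081 -0.0292]
9.575 [ 0.5082 -0.0301  0.1499]
```

View pics/held.png

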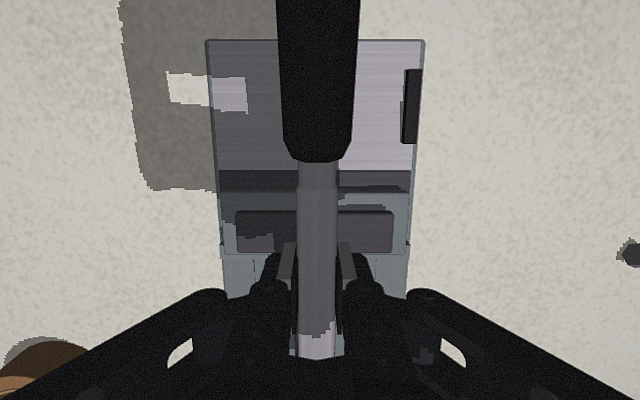

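View pics/heldS.png

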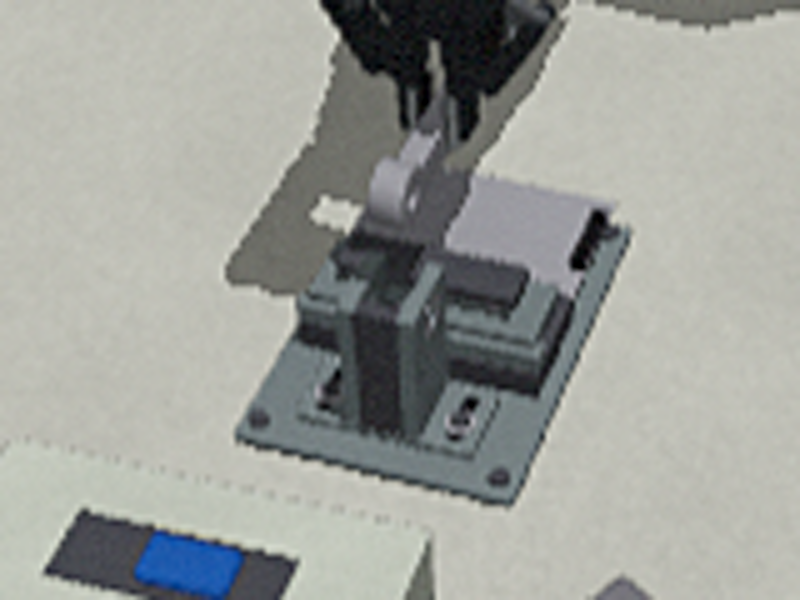

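```bash
python3 - <<'E'
from h import *
crop("held",195,150,240,150,3.3)
print(np.load("pics/held.npy"),read_position(),ori(-.047),read_orientation())
E
```

```text
[ 0.5081 -0.0293  0.1498 -0.0733 -3.1404  0.0003] [ 0.5082 -0.0301  0.1499] [ 0.0738  3.1407 -0.    ] [-0.0758 -3.1405  0.0001]
```

View pics/held_z.png

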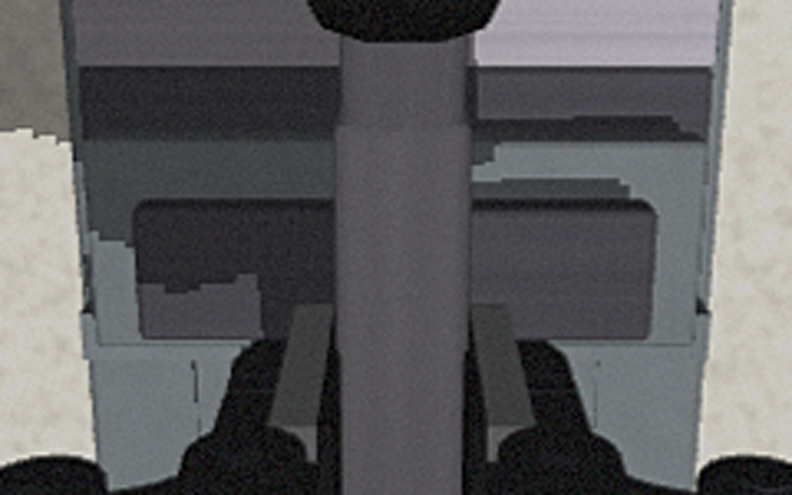

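```bash
python3 - <<'E'
from h import *
o=ori(-.047); d=np.array([np.cos(-.047),np.sin(-.047)])
F=np.array([.588,-.0345])
def at(s): return F-d*(.070+s)
line_to([*at(.010),.150],o,v=.05)
line_to([*at(.010),.098],o,v=.12); wait(.1); f0=read_ft_force(); print(read_position(),f0)
line_to([*at(.010),.078],o,v=.05); wait(.1); print(read_position(),read_ft_force()-f0)
z=.078
while z>.073:
    z-=.001; line_to([*at(.010),z],o,v=.03); f=read_ft_force()-f0; print(round(z,4),f, read_wrist_torque())
    if f[2]>3: break
s=.010
while s>-.006:
    s-=.0015; line_to([*at(s),z],o,v=.03); f=read_ft_force()-f0; print("s",round(s,4),f,read_position()[:2])
    if abs(f[0])>8: break
im=get_image("scene"); cv2.imwrite("pics/inS.png",cv2.resize(im[140:260,220:380,::-1],None,fx=5,fy=5,interpolation=2))
print(read_clock())
E
```

```text
[ 0.5086 -0.0308  0.0989] [-0.0692 -0.7462 -3.6709]
[ 0.5082 -0.0308  0.0782] [-0.5004  0.7138 -0.6643]
0.077 [ 0.738   0.9347 -1.0749] [ 0.0098  0.0025 -0.0063]
0.076 [0.2663 0.7116 0.418 ] [0.0209 0.0776 0.0188]
0.075 [-0.7705  0.7972 -1.7092] [0.0066 0.047  0.0233]
0.074 [-3.7487  0.601   6.2739] [0.0565 0.4811 0.0311]
s 0.0085 [-4.2703  0.5394  8.3317] [ 0.5096 -0.0308]
s 0.007 [-4.5048  1.3075  8.1385] [ 0.511  -0.0309]
s 0.0055 [-5.7838  0.8813  8.2398] [ 0.5126 -0.0309]
s 0.004 [-5.3682  1.4909  8.6038] [ 0.5141 -0.031 ]
s 0.0025 [-4.9934  0.8552  9.0859] [ 0.5156 -0.0311]
s 0.001 [-4.6033  0.6273  8.1306] [ 0.5171 -0.0312]
s -0.0005 [-5.6482  1.1684  9.1518] [ 0.5186 -0.0312]
s -0.002 [-13.9028   1.1907  14.2867] [ 0.5191 -0.0312]
14.2083
```

View pics/inS.png

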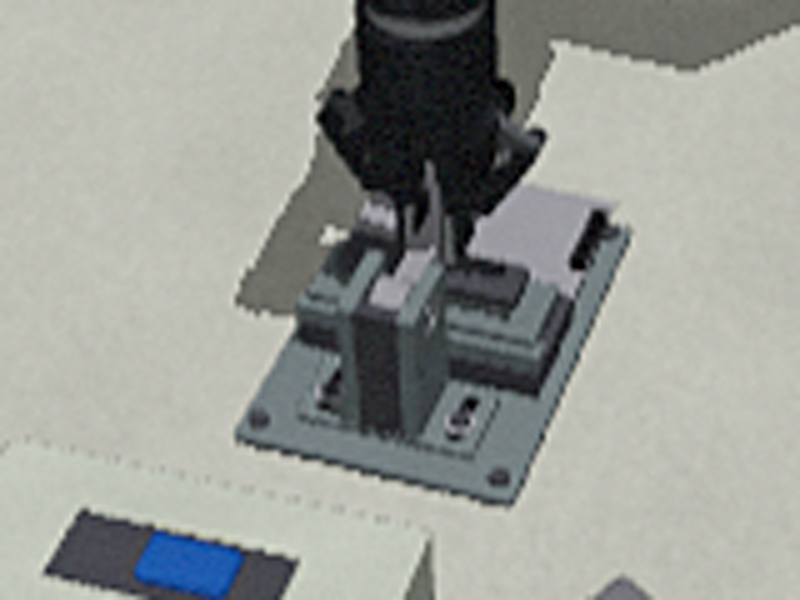

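```bash
python3 - <<'E'
from h import *
s=cam_ext("scene");t=cam_ext("top");e=ext_of("pin1")
print("cap scene",px2w(s,456,224,.2),"top",px2w(t,207,167,.2),"base edge",px2w(e,405,238,.0),px2w(e,375,270,.05))
print("mug rim",px2w(t,188,231,.095), "hole scene y-plane:")
c,R,tt=s; d=R.T@np.array([(306.4-c["cx"])/c["fx"],(203.6-c["cy"])/c["fy"],1]); oo=-R.T@tt
k=(-.012-oo[1])/d[1]; print(oo+k*d)
print("stapler",px2w(t,280,157,.05))
# release and retract
grip(.045); wait(.1); p=read_position(); print(p,read_ft_force())
o=ori(-.047)
line_to([p[0],p[1],.19],o,v=.2)
for y,q in [(-2.03,"cam nose side"),(1.11,"cam head side")]:
    print(q,inverse_kinematics([.589,.271,.05],ori(y)))
for y in (-1.618,1.524): print(inverse_kinematics([.588,-.09,.1],ori(y)))
print(read_joint_positions(),read_clock())
snap("rel")
E
```

```text
cap scene [0.679  0.3726 0.2   ] top [0.675  0.3668 0.2   ] base edge [0.6498 0.3686 0.    ] [0.6567 0.333  0.05  ]
mug rim [0.496 0.454 0.095] hole scene y-plane:
[ 0.585  -0.012   0.0826]
stapler [0.7458 0.1721 0.05  ]
[ 0.5202 -0.0313  0.074 ] [ 0.1245  0.464  -0.764 ]
cam nose side [ 0.3747  0.7024  1.3678 -0.      1.0714  0.8339]
cam head side [ 0.3747  0.7024  1.3678  0.      1.0714 -2.3061]
[-0.2134  0.5318  1.5166  0.      1.0932 -0.1662]
None
[-0.1304  0.2751  1.6554 -0.      1.2126 -1.6542] 15.4417
```

View pics/rel.png

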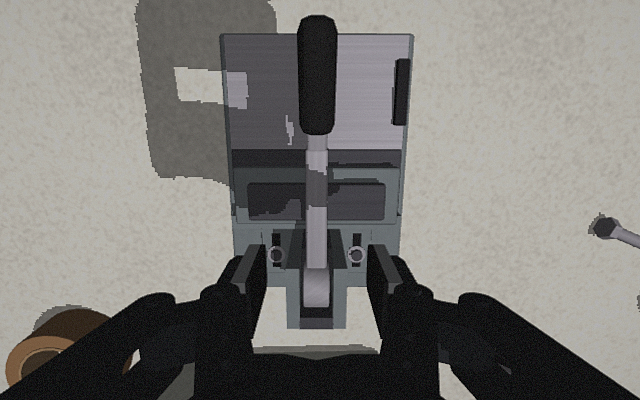

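```bash
cat >> h.py <<'E'
def ofrom(x):
    x=np.array(x,float);x/=np.linalg.norm(x); y=np.cross([0,0,-1.],x);y/=np.linalg.norm(y); z=np.cross(x,y)
    return Ro.from_matrix(np.c_[x,y,z]).as_rotvec()
PY=np.array([.047,.9989,0]); PX=np.array([.9989,-.047,0])
E
python3 - <<'E'
from h import *
a=np.arctan2(.0699,.0345); t=np.radians(3.7)
pd=np.array([np.cos(a)*np.cos(t),np.sin(a)*np.cos(t),-np.sin(t)])
seat=np.array([.5839,.2609-.0017,.010])
o=ofrom(pd); g=seat+.013*pd; print(g,inverse_kinematics([g[0],g[1],.0025],o))
grip(.06)
move_ptp([g[0],g[1],.14],o); snap("pinh"); print(search_frame("wrist","pin")[:1])
print(read_clock(),read_position())
E
python3 -c "
from h import *
crop('pinh',240,120,160,120,5)"
```

```text
[0.5896 0.2708 0.0092] [ 0.3903  0.7936  1.3358 -0.0489  1.0611  0.8736]
[{'rect': [0.472, 0.2545, 0.0483, 0.2772], 'confidence': 0.91}]
18.0417 [0.5898 0.2705 0.1401]
```

View pics/pinh.png

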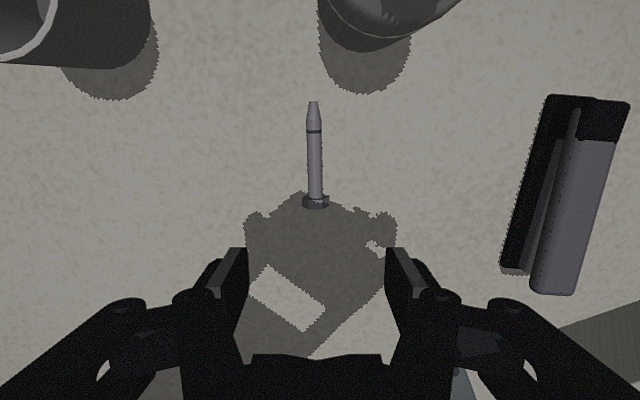

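View pics/pinh_z.png

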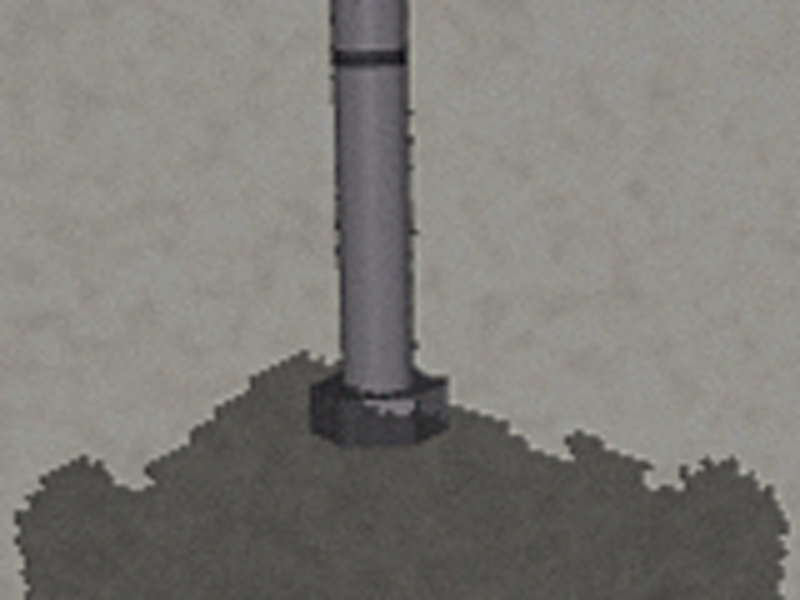

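```bash
python3 - <<'E'
from h import *
e1=ext_of("pin1"); e2=ext_of("pinh")
P1={"nose":(260+698/6.6,140+437/6.6,.006),"ring":(260+553/6.6,140+372/6.6,.010),"seat":(260+180/6.6,140+205/6.6,.012)}
P2={"nose":(313,101.5,.006),"ring":(240+370/5,120+57/5,.010),"seat":(240+378/5,120+390/5,.014)}
R1=Ro.from_rotvec(np.load("pics/pin1.npy")[3:]).as_matrix()[:2,:2];R2=Ro.from_rotvec(np.load("pics/pinh.npy")[3:]).as_matrix()[:2,:2]
for k in P1:
    a=px2w(e1,*P1[k])[:2];b=px2w(e2,*P2[k])[:2]
    # a=X+R1 bias, b=X+R2 bias
    bias=np.linalg.solve(R1-R2,a-b); print(k,a,b,"bias",bias,"X",a-R1@bias)
E
```

```text
nose [0.6135 0.3305] [0.6176 0.3296] bias [0.0018 0.0018] X [0.6153 0.3288]
ring [0.6036 0.3108] [0.6085 0.3094] bias [0.0021 0.0022] X [0.6056 0.3086]
seat [0.5812 0.2631] [0.586  0.2613] bias [0.0018 0.0024] X [0.5831 0.2607]
```

```bash
python3 - <<'E'
from h import *
a=np.arctan2(.0681,.0322); t=np.radians(3.7)
pd=np.array([np.cos(a)*np.cos(t),np.sin(a)*np.cos(t),-np.sin(t)])
seat=np.array([.5831,.2607,.010])
o=ofrom(pd); g=seat+.013*pd
line_to([g[0],g[1],.05],o,v=.15); line_to([g[0],g[1],.0025],o,v=.06)
f0=read_ft_force()
grip(.004,60); print(read_grip_width(),read_ft_force(),f0)
line_to([g[0],g[1],.20],o,v=.2); print(read_grip_width())
oi=ofrom(PY); A=np.array([.590,-.035,0])
p=A-PY*(.0225+.015+.063); 
move_ptp([p[0],p[1],.2],oi)
line_to([p[0],p[1],.0835],oi,v=.15); wait(.15)
snap("pre"); im=get_image("scene"); cv2.imwrite("pics/preS.png",cv2.resize(im[130:250,200:360,::-1],None,fx=5,fy=5,interpolation=2))
print(read_position(),p,read_clock(),read_ft_force())
E
python3 -c "
from h import *
crop('pre',230,40,180,230,2.6)"
```

```text
0.009647381879084052 [-1.1933  0.2845  3.4013] [ 0.1071 -0.2278  0.1239]
0.009285457968004307
[ 0.5855 -0.1355  0.0842] [ 0.5853 -0.1354  0.    ] 24.075 [ 0.3692 -0.1518 -0.6709]
```

View pics/pre.png

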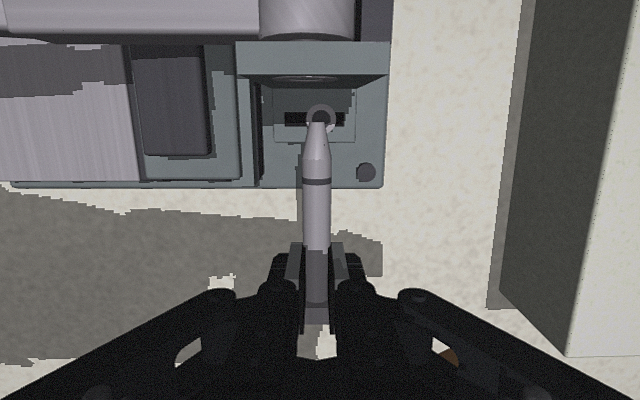

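View pics/preS.png

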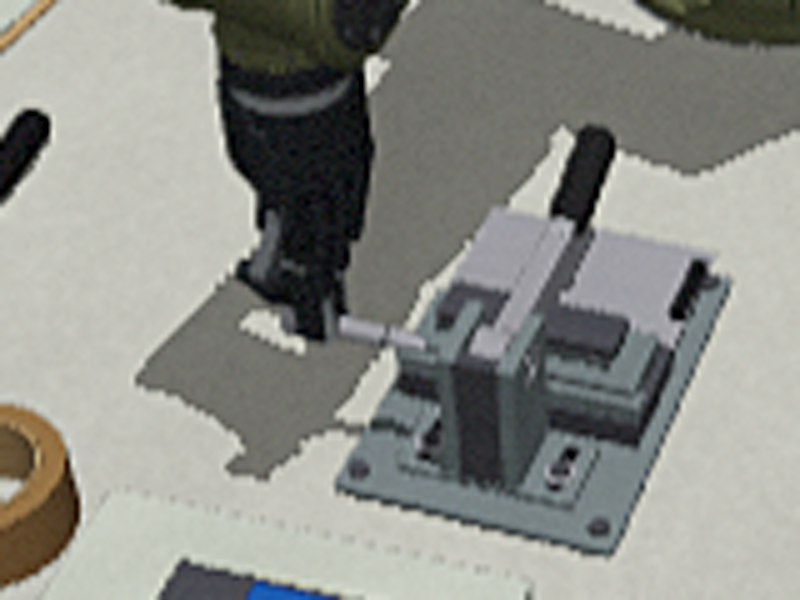

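View pics/pre_z.png

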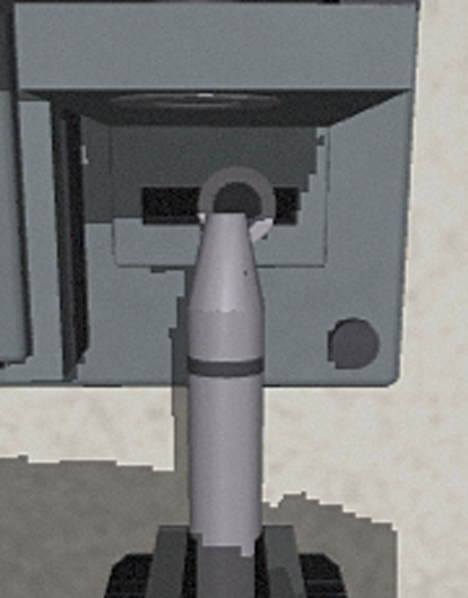

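```bash
python3 - <<'E'
from h import *
print(np.load("pics/pun1.npy"),np.load("pics/lev1.npy"))
oi=ofrom(PY); A=np.array([.5853,-.035,0])
p=A-PY*(.0225+.008+.063)
line_to([p[0]-PY[0]*.01,p[1]-.01,.0835],oi,v=.05); line_to([p[0],p[1],.0835],oi,v=.05); wait(.15)
snap("pre2"); im=get_image("scene"); cv2.imwrite("pics/pre2S.png",cv2.resize(im[150:240,230:350,::-1],None,fx=6.6,fy=6.6,interpolation=2))
print(read_position(),p,read_clock(),read_ft_force())
crop('pre2',230,40,180,230,2.6)
E
```

```text
[ 0.5751 -0.0351  0.2396  0.0015 -3.1411 -0.0004] [ 0.5008 -0.2292  0.1705 -0.0011  3.1408 -0.0002]
[ 0.5809 -0.1285  0.0835] [ 0.5809 -0.1284  0.    ] 24.9417 [-0.1587 -0.3275 -1.0022]
```

View pics/pre2_z.png

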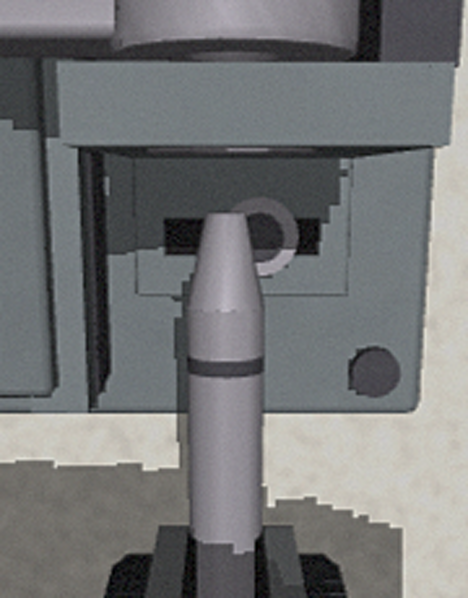

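View pics/pre2S.png

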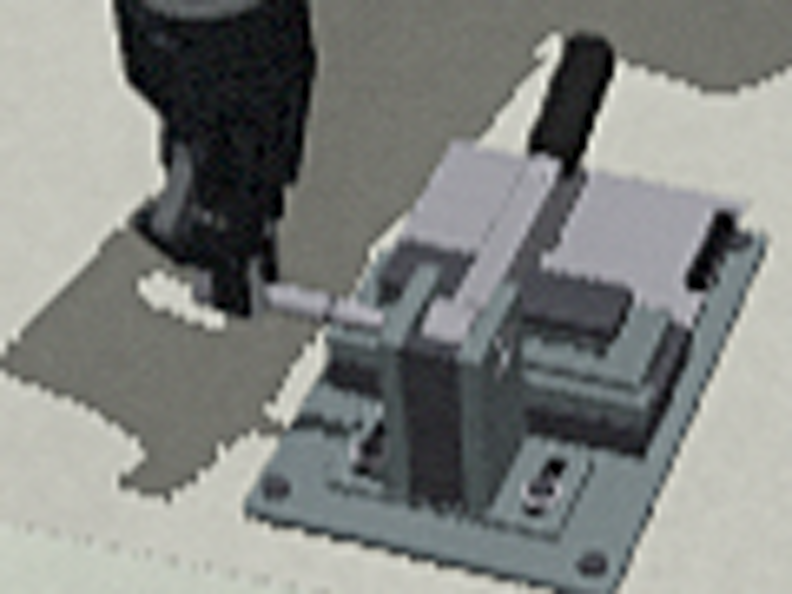

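```bash
python3 - <<'E'
from h import *
oi=ofrom(PY); A=np.array([.5857,-.035,0])
def P(depth): # nose depth past near outer cheek face
    return A-PY*(.0225+.063-depth)
f0=read_ft_force(); t0=read_wrist_torque()
dep=-.004
p=P(dep); line_to([p[0],p[1],.0835],oi,v=.06)
while dep<.050:
    dep+=.003; p=P(dep); line_to([p[0],p[1],.0835],oi,v=.04)
    f=read_ft_force()-f0; q=read_position()
    print(round(dep,3),f.round(1),(read_wrist_torque()-t0).round(2),(q-[p[0],p[1],.0835]).round(4))
    if np.linalg.norm(f)>15: break
print(read_clock()); snap("ins")
crop('ins',230,0,180,270,2.2)
E
```

```text
-0.001 [-0.9  0.5 -0.5] [-0.04 -0.04 -0.06] [0.     0.0002 0.    ]
0.002 [-0.4  0.4 -0.6] [-0.02 -0.03 -0.  ] [0.     0.0002 0.    ]
0.005 [ 0.1  1.4 -0.6] [-0.02  0.02 -0.02] [-0.      0.0002 -0.    ]
0.008 [0.1 0.8 0.8] [ 0.    0.04 -0.09] [0.     0.0002 0.    ]
0.011 [-0.1  0.5 -0.2] [-0.02  0.   -0.11] [0.     0.0002 0.    ]
0.014 [-0.5  0.6 -0.1] [-0.05 -0.02 -0.08] [-0.      0.0002 -0.    ]
0.017 [ 0.5 -0.2  0.2] [-0.03 -0.03 -0.03] [ 0.      0.0002 -0.    ]
0.02 [0.7 1.3 0.3] [-0.01 -0.08 -0.03] [ 0.      0.0002 -0.    ]
0.023 [ 0.   0.3 -0.5] [-0.05 -0.02 -0.1 ] [-0.      0.0002 -0.    ]
0.026 [ 0.9 -0.1 -0.8] [-0.03 -0.07 -0.09] [ 0.      0.0002 -0.    ]
0.029 [ 0.7  0.9 -0.7] [-0.1  -0.17 -0.11] [0.0001 0.0002 0.    ]
0.032 [ 1.8  0.4 -0.9] [-0.08 -0.21 -0.14] [ 0.      0.0002 -0.    ]
0.035 [ 1.1 -0.6 -1.8] [-0.15 -0.26 -0.14] [0.     0.0002 0.    ]
0.038 [ 1.8  0.2 -0.4] [-0.08 -0.2  -0.13] [0.     0.0002 0.    ]
0.041 [0.8 0.2 0.2] [-0.05 -0.22 -0.06] [-0.      0.0002  0.    ]
0.044 [ 2.2  0.1 -0.5] [-0.07 -0.23 -0.08] [-0.      0.0002  0.    ]
0.047 [ 1.7 -0.1 -1.3] [-0.1  -0.25 -0.06] [0.     0.0002 0.    ]
0.05 [ 1.5 -0.  -1.1] [-0.13 -0.22 -0.1 ] [-0.      0.0002 -0.    ]
29.6917
```

View pics/ins_z.png

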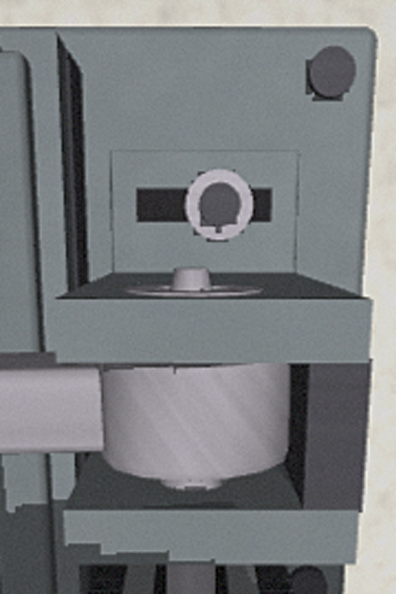

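```bash
python3 - <<'E'
from h import *
oi=ofrom(PY); A=np.array([.5857,-.035,0])
grip(.045); 
s=.0225+.013 # current tcp distance = .0355
def go(dist,z,v):
    p=A-PY*dist; line_to([p[0],p[1],z],oi,v=v)
go(.0355+.045,.0835,.12)
grip(.0,40); wait(.1)
snap("back")
go(.0355+.045,.079,.1); wait(.1); f0=read_ft_force(); print("closed",read_grip_width(),read_position(),f0)
d=.0805
go(.072,.079,.1)
d=.072
while d>.038:
    d-=.002; go(d,.079,.04); f=read_ft_force()-f0; print(round(d,4),f.round(1),read_position()[1].round(4))
    if abs(f[1])>14: break
print(read_clock()); snap("push")
E
```

```text
closed 6.396767887216162e-07 [ 0.5819 -0.1154  0.0789] [-0.5446 -0.774   0.3816]
0.07 [1.6 0.7 0.1] -0.1048
0.068 [ 0.5  1.2 -0.3] -0.1029
0.066 [0.3 0.8 0.1] -0.1009
0.064 [ 0.9  0.6 -0.5] -0.0988
0.062 [ 0.4  0.1 -0.7] -0.0968
0.06 [ 0.4  0.3 -0.3] -0.0948
0.058 [0.8 0.2 0. ] -0.0928
0.056 [0.8 0.6 0.3] -0.0908
0.054 [ 1.2 -0.9  0.6] -0.0888
0.052 [ 1.5  0.4 -0.1] -0.0868
0.05 [0.8 0.  0.2] -0.0848
0.048 [ 1.2 -0.5 -0.3] -0.0828
0.046 [0.9 0.4 0.5] -0.0808
0.044 [0.5 0.4 0.1] -0.0788
0.042 [1.2 0.6 0.5] -0.0768
0.04 [ 0.6 -8.9 -0.6] -0.0759
0.038 [  0.2 -23.   -0.8] -0.0758
36.2
```

View pics/push.png

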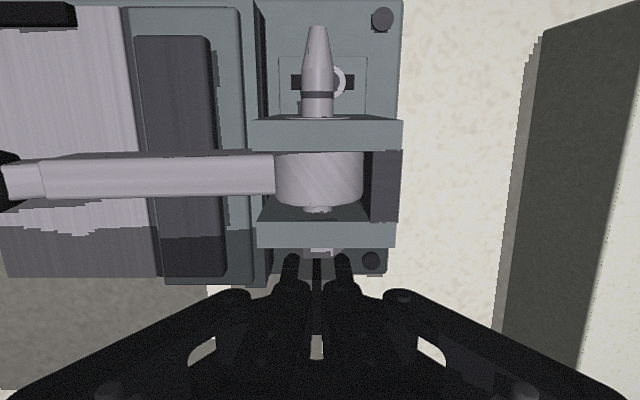

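View pics/back.png

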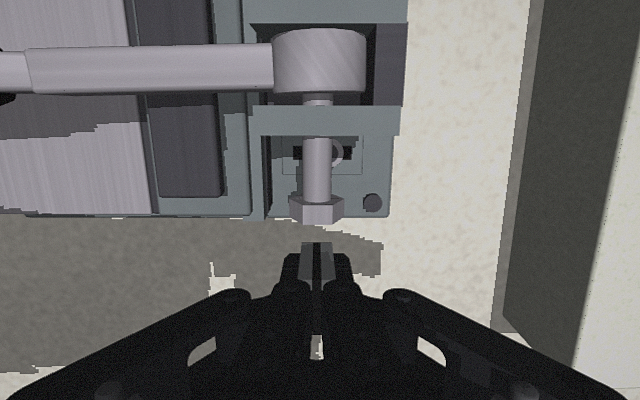

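```bash
python3 - <<'E'
from h import *
oi=ofrom(PY); A=np.array([.5857,-.035,0])
def go(dist,z,v):
    p=A-PY*dist; line_to([p[0],p[1],z],oi,v=v)
go(.085,.079,.08); snap("fin1")
go(.105,.22,.2); snap("fin2"); print(read_ft_force())
im=get_image("scene"); cv2.imwrite("pics/fin.png",im[:,:,::-1]); cv2.imwrite("pics/finS.png",cv2.resize(im[140:260,220:380,::-1],None,fx=5,fy=5,interpolation=2))
print(read_clock())
e=ext_of("fin1")
E
python3 -c "
from h import *
crop('fin1',220,0,200,240,2.5)"
```

```text
[ 0.6063 -0.1251 -0.0692]
38.0
```

View pics/fin1_z.png

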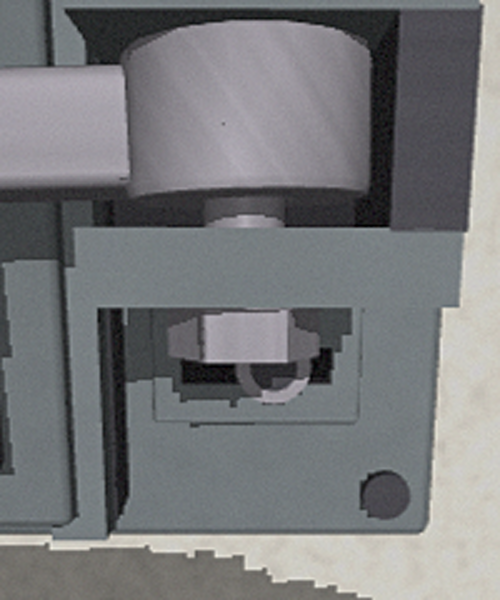

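View pics/fin2.png

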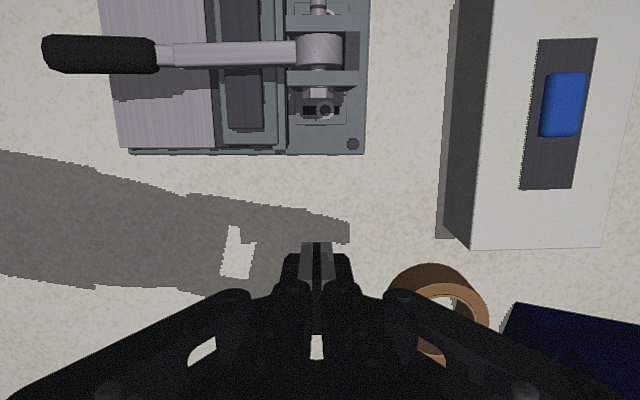

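View pics/finS.png

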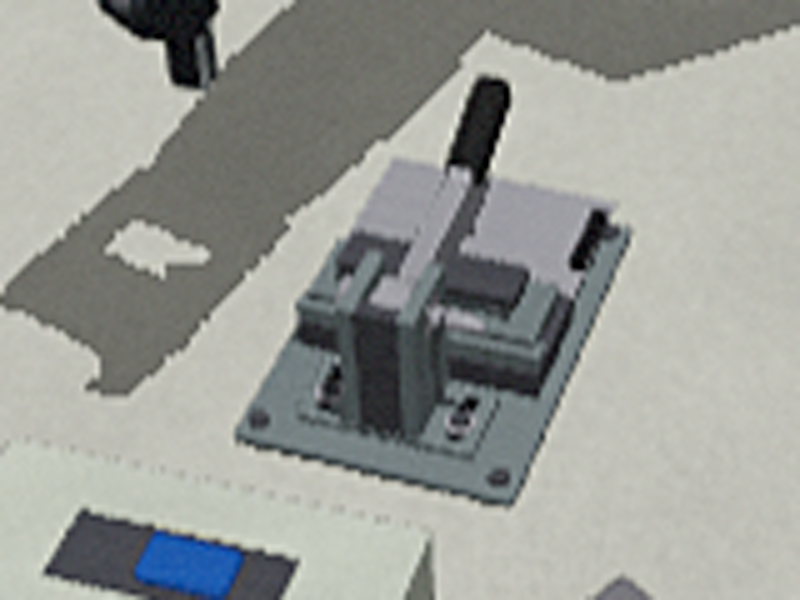

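View pics/fin.png

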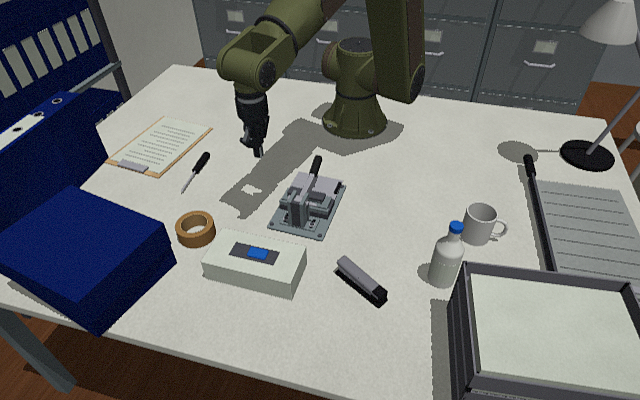

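```bash
python3 - <<'E'
from h import *
e=ext_of("fin1")
c=px2w(e,318,123.2,.107); h=px2w(e,318,144.8,.0995); print("cheek outer top",c,"head end",h,"gap incl 8mm head",(c[1]-h[1]))
e=ext_of("push")
print("nose", px2w(e,317,26,.089),"far cheek outer",px2w(e,317,114,.107))
E
```

```text
cheek outer top [ 0.5872 -0.0561  0.107 ] head end [ 0.5869 -0.0639  0.0995] gap incl 8mm head 0.0077802370707058255
nose [0.5907 0.0203 0.089 ] far cheek outer [ 0.5892 -0.0091  0.107 ]
```

```bash
python3 -c "
from rig import *
print(read_clock());print(close_job())"
```

```text
38.0
the job is handed in; nothing more can be done
None
```

The lever is back in the fork, the pivot pin is pushed fully home, and I handed the job in at 38 s of the 62 s allowed. The robot is holding and touching nothing.

**What I did**
- I gripped the lever by its bar, lowered the eye between the cheeks and slid it back until it stopped on the web. The lever lies forward over the crossbar.
- I pushed the pin through from the punch's right (-y) side. It went in with only 1–2 N of resistance.
- I then let go and pushed the head home with the closed fingers until it stopped hard, at about 23 N.

**Last checks**
- The head's outer end measures 7.8 mm from the cheek face, against a head thickness of 8 mm, so it is seated.
- The nose sticks out about 29 mm beyond the far cheek. The nominal figure is 31 mm, and the difference is within what I can measure from the picture.
- The wrist force read close to zero after I backed away. In the last scene picture the other things are where they were at the start.

**What disagreed**
- The first wrist view put the fork's hole about 5 mm too far back. I never found out why.
- A close-up with the pin in hand showed the error, and I moved over before inserting.

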